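Lay out a wooden village plaque for gluing

ROBOT

A 6-joint arm with a two-finger parallel gripper is mounted at the origin on the work surface. World frame = base frame: x ahead of the robot, y to its left, z up, the work surface at z = 0. Lengths are in m, angles in rad, forces in N, time in s.
With the tool pointing down it reaches from about 0.325 to 0.85 m from the base axis. Payload 15.5 kg.
Tool frame: the origin (TCP) lies on the centre line of the jaws, within the pads' length; the fingertips stand tips_ahead ahead of it and the grasp point (between the pads) lies 6 mm ahead of it (tips_ahead is the distance from the TCP to the fingertips, in m); z points along the fingers, y is the direction in which the jaws open and shut (so a half turn about z gives the same grasp; the last joint's range is limited). The gripper opens to 91 mm and grips with 3 to 60 N. Pads are 32 mm wide; open, the fingers measure 118 mm over their backs; the gripper's body (76 mm by 178 mm) begins 60 mm behind the grasp point.
Start: joints at [1.159, 0.494, 1.345, -0, 1.302, -0.096], TCP at [0.194, 0.594, 0.239] pointing down, gripper open.
Joint ranges: [-2.91, 2.91], [-0.82, 2.16], [0.22, 2.67], [-1.22, 4.37], [0.12, 2.79], [-3.08, 3.08]. Speed limits (rad/s): [1.89, 1.89, 2.57, 3.01, 3.01, 3.01].

INTERFACE

Orientations are given as a 3x3 rotation matrix whose columns are the frame's x, y, z axes.
In Python, from cell import * gives the robot as it stands.
- The arm moves only by the tool step_arm, never from a script. Its argument "rows" is a list of rows, each an object with "jaw": the finger opening in cm, from 0 to 9.12; "linear": the shift along the world's x, y, z in cm, a list of three; "twist": the turn about the world's z in degrees. In form: [{"jaw": jaw, "linear": [tx, ty, tz], "twist": twist}, ...]. A call has 1 to 12 rows; each row is the pose to reach, as a shift and turn from the pose commanded when the call began; what a row does not reach only later rows make up. A row lasts 1/10 s, in which the tool goes at most 50 mm and 8.59 degrees, less where a joint would pass 70% of its speed; a pose out of reach is approached as far as the arm can. A call with a gripper value outside its range is refused whole. The fingers move at their own pace and stop on an object; "grip_force" is the grip in N (left out, the last holds). Time passes only in rows, so rows that repeat a pose let the fingers close. It gives the time, the measured TCP pose, the force and the opening at its end, in the units of the state.
- observe(): the state, without advancing time (a new reading comes with each control period).
- get_image(name): name is "scene" or "top" or "wrist"; returns the picture (480x640x3 uint8, blue, green, red); there is no depth.
- camera_info(name): a dict with "intrinsics" (3x3 intrinsics, pixels), "dist" ([k1, k2, p1, p2, k3] as OpenCV has them; the pictures are not rectified), "xyz" and "rotation" of the camera in the world. Camera axes: x right, y up, looking along -z (the intrinsics and any distortion apply to the point x, -y, -z); pixel columns grow to the right and rows downward; lengths in m; the calibration is good to about 2 mm. A picture is of the moment at which its call begins: read the wrist's pose just before it. camera_info takes no time and is no camera call; for the wrist camera it gives the pose at the moment of the call.
- sign_off(): hands the job in, once; it reports no verdict.
The state is a dict: "time": time; "joints": joint angles; "dq": joint speeds; "tau": joint torques, N m; "eef_pos": TCP position; "tcp_rot": TCP orientation; "ft_force": force on the tool from outside, world axes, zero at the start; "wrist_torque": the same for the moment, N m; "width": finger opening in m.
Only numpy, scipy, OpenCV 4.12 (cv2) and the standard library are available. Lean on these libraries where they do the work, as an engineer would, in place of code of your own. Each camera call takes 0.05 s, during which the arm holds its last target.

TASK

Lay out the village picture on the plaque that tops the pile of blanks (the hanger ring marks its upper edge; two houses are already glued on): the round medallion midway between the two houses, the heart centred on top of the medallion with its point down, the cloud centred above the tall house with its flat side towards the gable top, and the picket fence centred below the cottage with its points towards the cottage, cloud and fence each with a gap of about 15 mm to their house. All pieces lie flat and square to the plaque. The pile's height differs each time, so lower each piece gently until it touches, do not drop or press it hard, and leave the glue jar, bead bowl and sanding block where they are.

Things in the scene. Friction and masses are not known exactly. Their poses are not given: they have to be found in the camera images.
- plaque: Fixed pile of wooden blanks; its top board is the plaque, 190 mm (its x) by 250 mm (y), level. Origin: centre of the plaque's top face, 22 to 55 mm above the bench (differs each time); x points to its upper edge (brass hanger ring at the middle, mostly away from the robot), y to the picture's left, z up. 'Above', 'below' and 'between' are meant in the picture's plane.
- tall_house: Flat wooden house 10 mm thick, glued on the plaque (fixed), parallel to it: 46 mm wide (its y), 64 mm tall (its x), stepped gable 20 mm wide at the top, seven dark windows. Origin: centre of its outline, at the plaque's top face; the gable top is 32 mm from it along +x. Left or right of the cottage, centres about 140 mm apart.
- cottage: Flat wooden cottage 10 mm thick, glued on the plaque (fixed): 56 mm wide (its y) and 42 mm tall (its x), wide and low with a small pointed gable at the middle. Origin: centre of its outline, at the plaque's top face, so its foot is 21 mm from it along -x. Parallel to the plaque.
- medallion: Loose round wooden disc, 50 mm across, 14 mm thick, lying on the bench, with a thin dark ring line on top. Origin: centre of its underside, z up. Any yaw will do. About 20 g, as are the other loose pieces.
- heart: Loose flat wooden heart on the bench, 14 mm thick, 41 mm wide (its y) and 37 mm tall (its x). Origin: centre of its outline, on the underside; x points away from its point to the notch between the lobes, y across it, z up. It can be gripped across the two lobes, widest 7 mm from the origin along +x.
- cloud: Loose flat wooden cloud on the bench, 14 mm thick, 56 mm long (its y) and 26 mm high (its x). Origin: centre of its outline, on the underside; x points from its flat side (at x = -13 mm) to its bumps, z up. Its ends are flat and parallel, 56 mm apart, from x = -13 to +1 mm, so the grip across them is centred 6 mm from the origin along -x.
- fence: Loose flat wooden picket fence of five pickets, on the bench, 14 mm thick, 60 mm long (its y) and 22 mm high (its x). Origin: centre of its outline, on the underside; x points to the pickets' points, z up. It can be gripped across its 60 mm length.
- glue_jar: Bystander: closed jar, 50 mm across, 55 mm high, loose, standing beyond the work on the robot's left. Origin: centre of its underside. Leave it alone.
- bead_bowl: Bystander: small blue bowl of beads, 84 mm across, 28 mm high, loose, beyond the work on the robot's right. Origin: centre of its underside. Leave it alone.
- sanding_block: Bystander: cork sanding block 45 x 95 mm, 26 mm high, loose, beyond the pile. Origin: centre of its underside. Leave it alone.

How it is judged:
At the end, for the whole second after the job is handed in: Medallion midway between the houses (about 10 mm), heart on it (9 mm, 0.3 rad, point down), cloud centre 60 mm above the tall house's, fence centre 47 mm below the cottage's (each 12 mm, 0.2 rad, right way up), all flat on the plaque, released, at rest (linear speed of each of medallion, heart, cloud, fence below 0.01 m/s and angular speed of each of medallion, heart, cloud, fence below 0.1 rad/s and angle between each of medallion, heart, cloud, fence's own z axis and vertical below 0.1 rad and z of medallion in the frame of plaque between -0.003 and 0.004 m and z of heart in the frame of plaque between 0.011 and 0.018 m and z of cloud in the frame of plaque between -0.003 and 0.004 m and z of fence in the frame of plaque between -0.003 and 0.004 m and horizontal distance between medallion and tall_house below 0.083 m and x of medallion in the frame of tall_house between -0.02 and 0.02 m and horizontal distance between medallion and cottage below 0.083 m and x of medallion in the frame of cottage between -0.02 and 0.02 m and horizontal distance between heart and medallion below 0.009 m and angle between the x axis of heart and the x axis of plaque, either way round below 0.3 rad and x of cloud in the frame of heart above 0 m and x of cloud in the frame of tall_house between 0.048 and 0.072 m and y of cloud in the frame of tall_house between -0.012 and 0.012 m and angle between the y axis of each of cloud, fence and the y axis of plaque, either way round below 0.2 rad and x of tall_house in the frame of cloud below 0 m and x of fence in the frame of cottage between -0.059 and -0.035 m and y of fence in the frame of cottage between -0.012 and 0.012 m and x of cottage in the frame of fence above 0 m); the robot touches nothing.
It fails at once if the glue jar, bead bowl or sanding block is shoved more than 30 mm or tipped (distance of any of glue_jar, bead_bowl, sanding_block from where it was at the start of the episode above 0.03 m or angle between any of glue_jar, bead_bowl, sanding_block's own z axis and vertical above 0.5 rad).
It fails at once if a piece is dropped from some 2 cm or more (faster than 0.6 m/s with no finger on it) ((linear speed of medallion above 0.6 m/s and contact force between the fingers and medallion below 0.05 N) or (linear speed of heart above 0.6 m/s and contact force between the fingers and heart below 0.05 N) or (linear speed of cloud above 0.6 m/s and contact force between the fingers and cloud below 0.05 N) or (linear speed of fence above 0.6 m/s and contact force between the fingers and fence below 0.05 N)).
It fails at once if a piece is pressed down with more than 40 N (contact force between any of medallion, heart, cloud, fence and plaque above 40 N or contact force between heart and medallion above 40 N).
It also fails if it takes over 104 s, if anything falls off the work surface, if the arm or the gripper's body presses on something with over 40 N, if the wrist force passes 120 N, or if a joint passes its speed limit or range.

## Working session

There is one attempt and no reset: what is moved stays moved. The work goes in short steps, Python scripts to look and compute and a tool call to move; the robot and the scene stay as the last step left them, time stands still between calls to the robot, and variables do not carry over. Pictures are saved under pics/ and viewed, and the job is handed in when it is done.

Besides the shell and the picture viewer there is one more tool, called after ">>>" as a command line: name --argument value ..., lists and objects as JSON in quotes. step_arm: Moves the arm, as the interface text tells. Its arguments: {"type":"object","properties":{"rows":{"type":"array","items":{"type":"object","properties":{"jaw":{"type":"number"},"linear":{"type":"array","items":{"type":"number"}},"twist":{"type":"number"}}}},"grip_force":{"type":"number"}},"required":["rows"]}

```bash
mkdir -p pics; ls; cat > /dev/null; python3 - <<'E'
from cell import *
import cv2
s=observe();print({k:(s[k] if not hasattr(s[k],'round') else s[k]) for k in s})
for n in ["top","scene","wrist"]:
    print(n,camera_info(n))
    cv2.imwrite(f"pics/{n}0.png",get_image(n))
E
```

```text
pics
{'time': 0.0, 'joints': array([ 1.15949981e+00,  4.94173459e-01,  1.34612015e+00,  3.71873830e-06,
        1.30249577e+00, -9.54970443e-02]), 'dq': array([ 0.00024044,  0.00028859, -0.00102797, -0.00104125, -0.00186608,
        0.00010669]), 'tau': array([-7.94058506e-04, -8.78790879e+01, -3.81859624e+01,  7.04713049e-02,
        5.31938032e-02, -1.32984446e-04]), 'eef_pos': array([0.19396665, 0.59377886, 0.23834801]), 'tcp_rot': array([[-9.50548049e-01,  3.10577162e-01, -4.81731868e-04],
       [ 3.10577513e-01,  9.50547425e-01, -1.09548132e-03],
       [ 1.17677508e-04, -1.19092272e-03, -9.99999284e-01]]), 'ft_force': array([-0.14816028,  0.33227616, -0.30479206]), 'wrist_torque': array([0.0113793 , 0.03915093, 0.01790376]), 'width': 0.09139875535349605}
top {'intrinsics': array([[473.83791929,   0.        , 323.56513637],
       [  0.        , 473.83791929, 236.69701632],
       [  0.        ,   0.        ,   1.        ]]), 'dist': array([0.02819916, 0.        , 0.        , 0.        , 0.        ]), 'xyz': array([0.45532691, 0.01279464, 0.99566507]), 'rotation': array([[ 0.02
[... 363 characters left out ...]
       , 0.        ]), 'xyz': array([1.10396622, 0.28285615, 0.77627699]), 'rotation': array([[-0.52832754, -0.65603139,  0.53897387],
       [ 0.84901218, -0.41340872,  0.32904641],
       [ 0.00695172,  0.63143966,  0.77539386]])}
wrist {'intrinsics': array([[430.45801973,   0.        , 324.87333508],
       [  0.        , 430.45801973, 243.82721593],
       [  0.        ,   0.        ,   1.        ]]), 'dist': array([-0.10559844,  0.        ,  0.        ,  0.        ,  0.        ]), 'xyz': array([0.11831423, 0.61835722, 0.38392339]), 'rotation': array([[ 0.3100593 , -0.91192746, -0.26879647],
       [ 0.9507164 ,  0.29703688,  0.08892367],
       [-0.00124948, -0.28312082,  0.95908344]])}
```

View pics/top0.png

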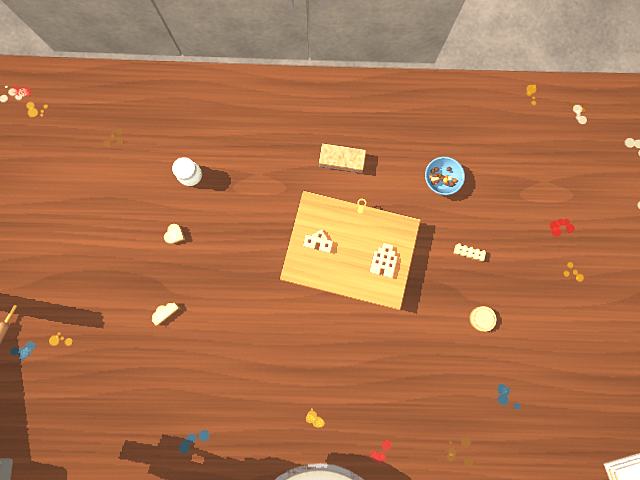

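View pics/scene0.png

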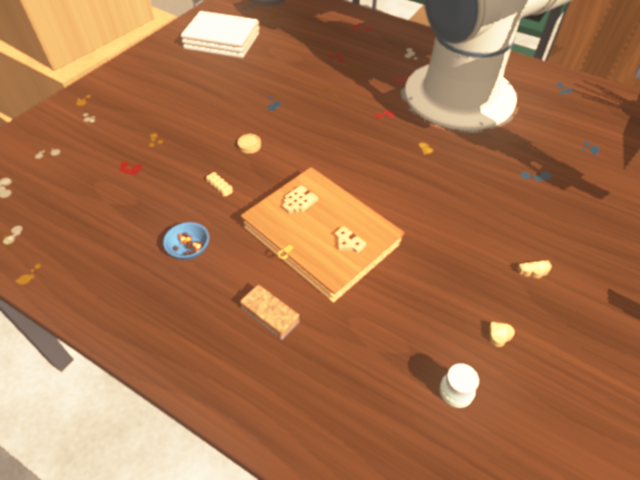

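View pics/wrist0.png

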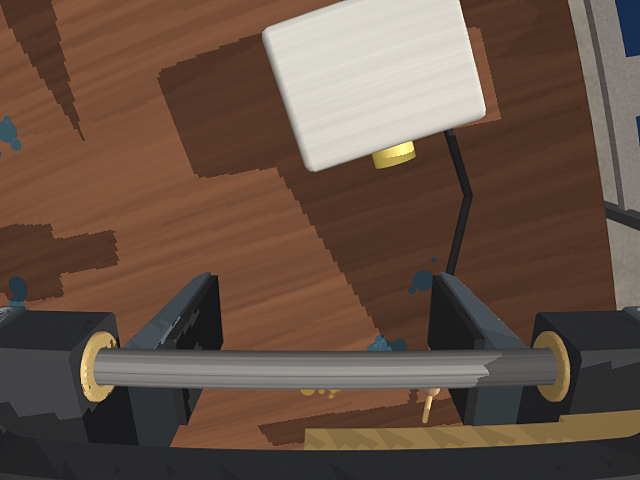

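```bash
cat > h.py <<'E'
from cell import *
import cv2, numpy as np
def ray(ci,uv):
    K,d=ci['intrinsics'],ci['dist']
    p=cv2.undistortPoints(np.array(uv,float).reshape(-1,1,2),K,d).reshape(-1,2)
    v=np.c_[p[:,0],-p[:,1],-np.ones(len(p))]@np.array(ci['rotation']).T
    return np.array(ci['xyz']),v
def onplane(ci,uv,z):
    c,v=ray(ci,uv)
    return c+v*((z-c[2])/v[:,2])[:,None]
def tri(c1,u1,c2,u2):
    o1,v1=ray(c1,u1);o2,v2=ray(c2,u2);out=[]
    for a,b in zip(v1,v2):
        a=a/np.linalg.norm(a);b=b/np.linalg.norm(b)
        A=np.c_[a,-b];t=np.linalg.lstsq(A,o2-o1,rcond=None)[0]
        p,q=o1+t[0]*a,o2+t[1]*b
        out.append(np.r_[(p+q)/2,np.linalg.norm(p-q)])
    return np.array(out)
E
python3 - <<'E'
from h import *
im=cv2.imread('pics/top0.png')
def crop(n,x,y,w,h,f): cv2.imwrite(n,cv2.resize(im[y:y+h,x:x+w],None,fx=f,fy=f,interpolation=cv2.INTER_CUBIC))
crop('pics/c_pl.png',270,180,160,140,5)
tiles=[cv2.resize(im[y-30:y+30,x-35:x+35],None,fx=5.6,fy=5,interpolation=cv2.INTER_CUBIC) for x,y in[(175,234),(165,314),(470,253),(484,319)]]
cv2.imwrite('pics/c_pc.png',np.vstack([np.hstack(tiles[:2]),np.hstack(tiles[2:])]))
im=cv2.imread('pics/scene0.png')
crop('pics/c_spl.png',230,160,180,140,4)
E
```

```text
(no output)
```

View pics/c_pl.png

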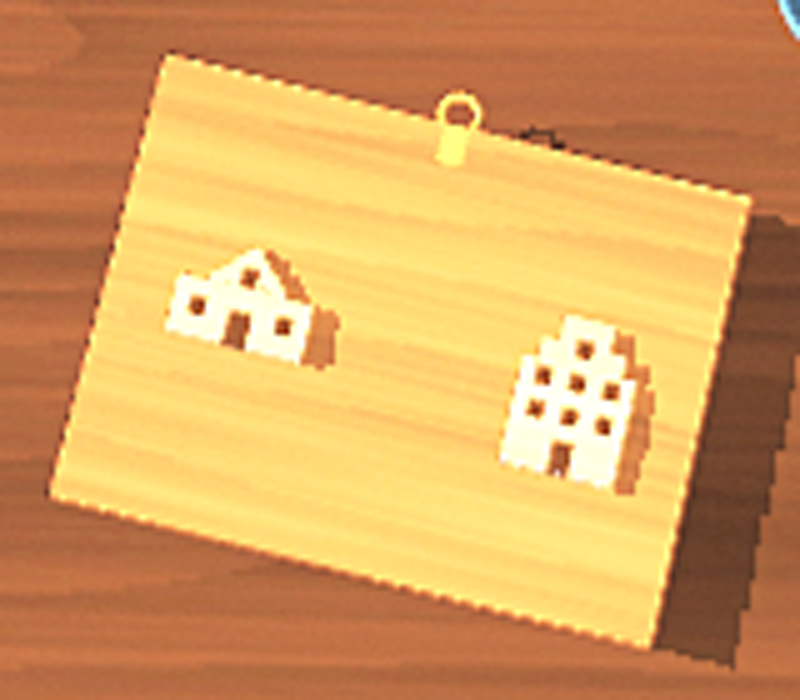

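View pics/c_pc.png

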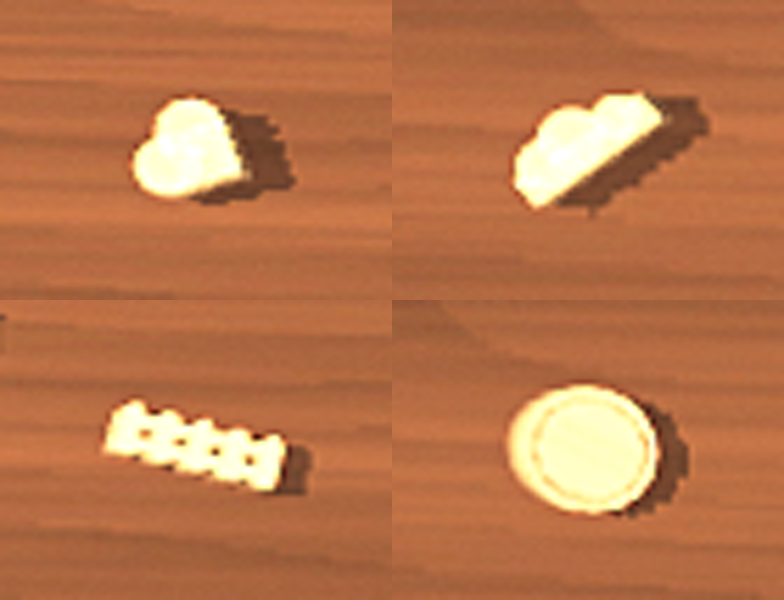

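View pics/c_spl.png

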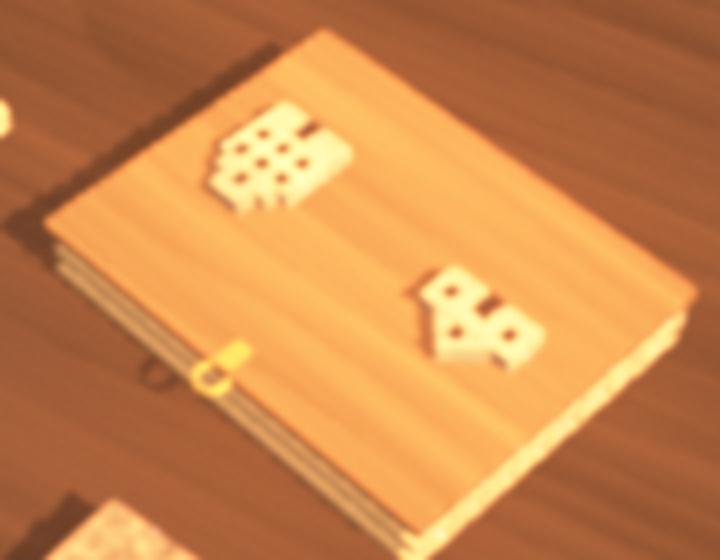

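```bash
python3 - <<'E'
from h import *
T=camera_info('top');S=camera_info('scene')
f=lambda P,x,y,s:[((a+.5)/s-.5+x,(b+.5)/s-.5+y) for a,b in P]
t=f([(168,55),(750,200),(652,650),(50,497)],270,180,5)
s=f([(415,532),(45,222),(325,30),(695,292)],230,160,4)
r=tri(T,t,S,s);print(np.round(r,4))
z=np.mean(r[:,2]);P=onplane(T,t,z);c=P.mean(0);print('z',z,'c',c)
print(np.linalg.norm(P-np.roll(P,-1,0),axis=1))
x=(P[0]+P[1]-P[2]-P[3]);y=P[0]+P[3]-P[1]-P[2]
print('yaw',np.degrees([np.arctan2(x[1],x[0]),np.arctan2(-y[0],y[1])]))
im=cv2.imread('pics/top0.png')
print([im[p[1],p[0]] for p in[(175,234),(470,253),(484,319),(476,319),(385,262),(340,250),(180,220),(393,265)]])
b=im[:,:,0].astype(int)
m=((b>110)&(im[:,:,2]>225)).astype(np.uint8)
n,l,st,ce=cv2.connectedComponentsWithStats(m)
for i in range(1,n):
    if st[i,4]>60 and 60<ce[i][1]<350 and 130<ce[i][0]<520: print(i,st[i],ce[i].round(1))
E
```

```text
[[ 0.6894  0.0483  0.0322  0.0023]
 [ 0.634  -0.1939  0.033   0.0022]
 [ 0.4491 -0.1531  0.0323  0.003 ]
 [ 0.505   0.0907  0.0316  0.0021]]
z 0.03224987674831195 c [ 0.56990857 -0.05313756  0.03224988]
[0.24858285 0.18936605 0.25037271 0.18939151]
yaw [-12.67175299 -12.82560673]
[array([253, 255, 255], dtype=uint8), array([226, 255, 255], dtype=uint8), array([192, 253, 255], dtype=uint8), array([201, 255, 255], dtype=uint8), array([113, 205, 255], dtype=uint8), array([111, 209, 255], dtype=uint8), array([ 75, 119, 191], dtype=uint8), array([244, 255, 255], dtype=uint8)]
7 [319 144  47  26 889] [341.8 156.2]
9 [172 157  29  29 538] [184.9 170.5]
17 [ 280  191  140  118 9586] [348.8 251.7]
26 [164 224  19  19 267] [173.  233.7]
31 [454 243  32  18 299] [469.3 251.8]
32 [152 303  26  22 312] [163.2 312.3]
33 [470 306  26  26 522] [482.8 318.3]
```

```bash
python3 - <<'E'
from h import *
T=camera_info('top')
im=cv2.imread('pics/top0.png')
b=im[:,:,0].astype(int)
def comp(m,pt):
    n,l,st,ce=cv2.connectedComponentsWithStats(m.astype(np.uint8))
    i=np.bincount(l[pt[1]-6:pt[1]+7,pt[0]-6:pt[0]+7].ravel(),minlength=n);i[0]=0
    mm=(l==i.argmax()).astype(np.uint8)
    # sub-pixel outline: contours of upsampled mask
    c=max(cv2.findContours(cv2.resize(mm*255,None,fx=4,fy=4,interpolation=cv2.INTER_LINEAR)//128,cv2.RETR_EXTERNAL,cv2.CHAIN_APPROX_NONE)[0],key=cv2.contourArea)
    return (c.reshape(-1,2)+.5)/4-.5
def box(P,yaw):
    c,s=np.cos(yaw),np.sin(yaw);R=np.array([[c,-s],[s,c]])
    Q=P@R;lo,hi=Q.min(0),Q.max(0)
    return R@((lo+hi)/2),(hi-lo)
m1=(b>110)&(im[:,:,2]>225)
yaw=np.radians(-12.75)
mh=(b>165)
for n,pt in[('cottage',(319,242)),('tall',(385,262))]:
    P=onplane(T,comp(mh,pt),.032+.0075)[:,:2]
    c,e=box(P,yaw);print(n,c.round(4),e.round(4))
for n,pt in[('heart',(174,234)),('cloud',(163,312)),('fence',(469,252)),('med',(483,318))]:
    uv=comp(m1,pt);P=onplane(T,uv,.007)[:,:2].astype(np.float32)
    r=cv2.minAreaRect(P*1000);print(n,np.round(r[0],1),np.round(r[1],1),round(r[2],1))
    print('  box',cv2.boxPoints(r).round(1).tolist())
E
```

```text
cottage [0.5876 0.0133] [0.042  0.0575]
tall [ 0.55   -0.1207] [0.0671 0.0483]
heart [597.8 318. ] [40.  38.9] 3.7
  box [[576.5999755859375, 336.1000061035156], [579.0999755859375, 297.29998779296875], [619.0, 299.8999938964844], [616.5, 338.70001220703125]]
cloud [435.6 327.3] [28.6 58.5] 40.0
  box [[405.79998779296875, 340.5], [443.3999938964844, 295.70001220703125], [465.29998779296875, 314.1000061035156], [427.70001220703125, 358.8999938964844]]
fence [ 573.7 -304.6] [67.  25.3] 75.5
  box [[553.0, -333.8999938964844], [577.5, -340.20001220703125], [594.2999877929688, -275.29998779296875], [569.7999877929688, -269.0]]
med [ 436.  -328.5] [52.9 52.3] 88.2
  box [[409.1000061035156, -354.1000061035156], [461.29998779296875, -355.79998779296875], [463.0, -302.8999938964844], [410.70001220703125, -301.29998779296875]]
```

>>> step_arm --rows '[{"jaw":9.1,"linear":[23.7,-27.0,-4],"twist":58},{"jaw":9.1,"linear":[23.7,-27.0,-4],"twist":58},{"jaw":9.1,"linear":[23.7,-27.0,-4],"twist":58},{"jaw":9.1,"linear":[23.7,-27.0,-4],"twist":58},{"jaw":9.1,"linear":[23.7,-27.0,-4],"twist":58},{"jaw":9.1,"linear":[23.7,-27.0,-4],"twist":58},{"jaw":9.1,"linear":[23.7,-27.0,-4],"twist":58},{"jaw":9.1,"linear":[23.7,-27.0,-4],"twist":58},{"jaw":9.1,"linear":[23.7,-27.0,-4],"twist":58},{"jaw":9.1,"linear":[23.7,-27.0,-4],"twist":58}]' --grip_force 10

```text
time: 1.15
eef_pos: [0.4315, 0.3233, 0.1987]
tcp_rot: [[-0.769, -0.639, -0.001], [-0.639, 0.769, -0.0], [0.001, 0.0, -1.0]]
ft_force: [-0.5, 1.2, -0.7]
width: 0.0912
```

```bash
python3 - <<'E'
import cell
from h import *
print([k for k in dir(cell) if not k.startswith('_')])
s=observe();print(s['time'],s['eef_pos'],np.degrees(np.arctan2(s['tcp_rot'][1,1],s['tcp_rot'][0,1])),s['ft_force'])
ci=camera_info('wrist');np.save('w1.npy',ci,allow_pickle=True)
cv2.imwrite('pics/w1.png',get_image('wrist'))
E
```

```text
['IKError', 'camera_info', 'get_image', 'observe', 'sign_off', 'tips_ahead']
1.15 [0.43152349 0.32328531 0.19868249] 129.7382646089523 [-0.5043315   1.20376068 -0.65423136]
```

View pics/w1.png

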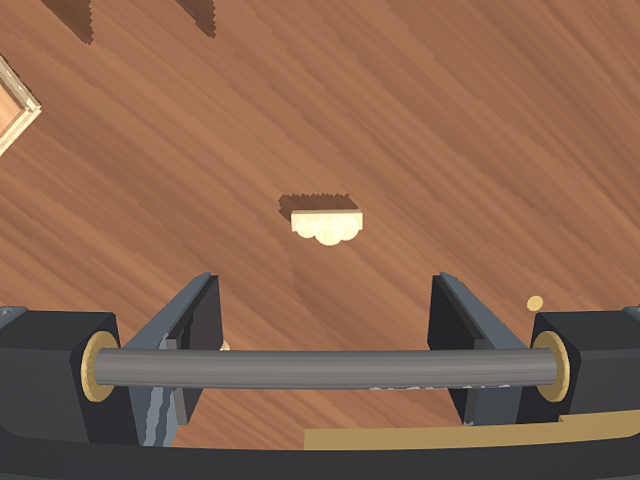

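```bash
cat >> h.py <<'E'
def blobs(im,thr=150,minA=60):
    m=((im[:,:,0]>thr)&(im[:,:,2]>225)).astype(np.uint8)
    n,l,st,ce=cv2.connectedComponentsWithStats(m)
    return m,l,[(i,st[i],ce[i]) for i in range(1,n) if st[i,4]>minA]
def outl(mm):
    c=max(cv2.findContours(cv2.resize(mm.astype(np.uint8)*255,None,fx=4,fy=4,interpolation=cv2.INTER_LINEAR)//128,cv2.RETR_EXTERNAL,cv2.CHAIN_APPROX_NONE)[0],key=cv2.contourArea)
    return (c.reshape(-1,2)+.5)/4-.5
def box(P,yaw):
    c,s=np.cos(yaw),np.sin(yaw);R=np.array([[c,-s],[s,c]])
    Q=P@R;lo,hi=Q.min(0),Q.max(0)
    return R@((lo+hi)/2),(hi-lo)
E
python3 - <<'E'
from h import *
import cell;print(cell.tips_ahead)
im=cv2.imread('pics/w1.png');ci=np.load('w1.npy',allow_pickle=True).item()
print(im[206:246:3,327].tolist())
m,l,B=blobs(im,140)
for i,st,ce in B:
    print(i,st,ce.round(1))
    if 180<ce[1]<250 and 290<ce[0]<370:
        uv=outl(l==i)
        P=onplane(ci,uv,.014)[:,:2].astype(np.float32)
        r=cv2.minAreaRect(P*1000);print(r,cv2.boxPoints(r).round(1).tolist())
E
```

```text
0.025
[[59, 80, 117], [66, 89, 126], [111, 146, 175], [204, 251, 255], [198, 245, 255], [206, 255, 255], [217, 255, 255], [221, 255, 255], [204, 251, 255], [205, 252, 255], [205, 252, 255], [205, 252, 255], [206, 252, 255], [133, 178, 220]]
5 [  0  98  41  58 677] [ 18.6 125.9]
6 [  0 104  14  28 112] [  4.7 115.9]
8 [ 291  213   71   32 1770] [327.4 226. ]
((434.9686279296875, 326.55255126953125), (26.011770248413086, 55.64823913574219), 41.088504791259766) [[406.8999938964844, 339.0], [443.5, 297.0], [463.1000061035156, 314.1000061035156], [426.5, 356.1000061035156]]
```

>>> step_arm --rows '[{"jaw":9.1,"linear":[-0.1,-0.1,-5],"twist":1.4},{"jaw":9.1,"linear":[-0.1,-0.1,-10],"twist":1.4},{"jaw":9.1,"linear":[-0.1,-0.1,-14],"twist":1.4},{"jaw":9.1,"linear":[-0.1,-0.1,-16],"twist":1.4},{"jaw":9.1,"linear":[-0.1,-0.1,-17],"twist":1.4},{"jaw":9.1,"linear":[-0.1,-0.1,-17],"twist":1.4},{"jaw":5.0,"linear":[-0.1,-0.1,-17],"twist":1.4},{"jaw":5.0,"linear":[-0.1,-0.1,-17],"twist":1.4},{"jaw":5.0,"linear":[-0.1,-0.1,-17],"twist":1.4},{"jaw":5.0,"linear":[-0.1,-0.1,-17],"twist":1.4},{"jaw":5.0,"linear":[-0.1,-0.1,-17],"twist":1.4}]' --grip_force 10

```text
time: 2.3
eef_pos: [0.4303, 0.3232, 0.0294]
tcp_rot: [[-0.751, -0.66, 0.001], [-0.66, 0.751, 0.0], [-0.001, -0.0, -1.0]]
ft_force: [-1.7, 0.0, 7.6]
width: 0.0558
```

>>> step_arm --rows '[{"jaw":5.0,"linear":[0,0,3],"twist":0},{"jaw":5.0,"linear":[0,0,7],"twist":0},{"jaw":5.0,"linear":[1,-2,12],"twist":-6},{"jaw":5.0,"linear":[17.2,-45.6,14],"twist":-54},{"jaw":5.0,"linear":[17.2,-45.6,14],"twist":-54},{"jaw":5.0,"linear":[17.2,-45.6,14],"twist":-54},{"jaw":5.0,"linear":[17.2,-45.6,14],"twist":-54},{"jaw":5.0,"linear":[17.2,-45.6,14],"twist":-54},{"jaw":5.0,"linear":[17.2,-45.6,14],"twist":-54},{"jaw":5.0,"linear":[17.2,-45.6,14],"twist":-54},{"jaw":5.0,"linear":[17.2,-45.6,14],"twist":-54},{"jaw":5.0,"linear":[17.2,-45.6,14],"twist":-54}]'

```text
time: 3.5
eef_pos: [0.5961, -0.1186, 0.1682]
tcp_rot: [[-0.975, 0.22, -0.0], [0.22, 0.975, 0.0], [0.0, 0.0, -1.0]]
ft_force: [1.2, 0.0, -0.9]
width: 0.056
```

>>> step_arm --rows '[{"jaw":5.0,"linear":[0,0,0],"twist":0},{"jaw":5.0,"linear":[0,0,0],"twist":0},{"jaw":5.0,"linear":[0,0,0],"twist":0}]'

```text
time: 3.8
eef_pos: [0.5954, -0.1156, 0.1678]
tcp_rot: [[-0.976, 0.219, -0.001], [0.219, 0.976, 0.0], [0.001, 0.0, -1.0]]
ft_force: [-0.7, -0.0, -0.1]
width: 0.0556
```

```bash
cat > look.py <<'E'
import sys
from h import *
s=observe();print(s['time'],s['eef_pos'].round(4),np.degrees(np.arctan2(s['tcp_rot'][1,1],s['tcp_rot'][0,1])).round(2),s['ft_force'].round(2),s['width'])
n=sys.argv[1]
ci=camera_info('wrist');np.save(n+'.npy',ci,allow_pickle=True)
cv2.imwrite(f'pics/{n}.png',get_image('wrist'))
E
python3 look.py w2
```

```text
3.8 [ 0.5954 -0.1156  0.1678] 77.32 [-0.73 -0.04 -0.06] 0.05561890769232522
```

View pics/w2.png

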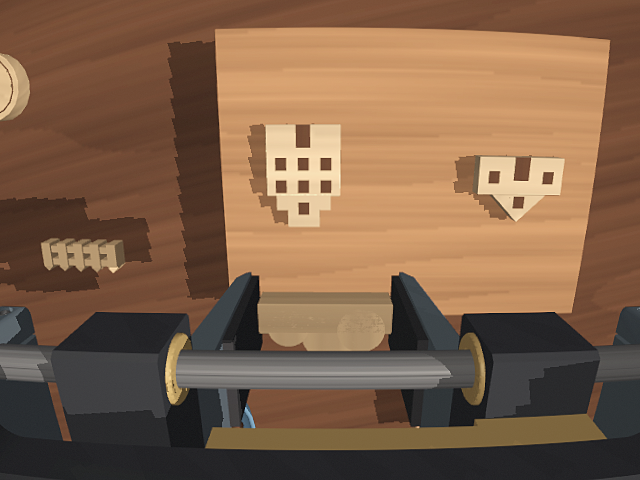

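```bash
python3 - <<'E'
from h import *
im=cv2.imread('pics/w2.png');ci=np.load('w2.npy',allow_pickle=True).item()
print(im[190,310],im[230,420],im[150,330],im[250,80],im[262,80])
m=(im[:,:,0]>140).astype(np.uint8)
n,l,st,ce=cv2.connectedComponentsWithStats(m)
yaw=np.radians(-12.75)
for i in range(1,n):
    if st[i,4]>400: 
        print(st[i],ce[i].round(1))
        if 250<ce[i][0]<600 and 100<ce[i][1]<230:
            P=onplane(ci,outl(l==i),.042)[:,:2];print('   ',*[q.round(4) for q in box(P,yaw)], cv2.minAreaRect((P*1000).astype(np.float32)))
# plaque lower edge & left side corners
e=onplane(ci,[(216,29),(609,40)],.032)[:,:2];print(e, np.linalg.norm(e[0]-e[1]), np.degrees(np.arctan2(*(e[1]-e[0])[::-1])))
E
```

```text
[175 217 245] [112 160 215] [173 214 243] [115 156 186] [113 153 183]
[ 266  124   75  103 5172] [303.2 169.8]
    [ 0.5495 -0.1196] [0.0649 0.0468] ((549.6381225585938, -119.67706298828125), (46.814029693603516, 64.76726531982422), 77.84623718261719)
[ 478  157   87   65 2995] [519.5 181.6]
    [0.5876 0.0152] [0.0423 0.0569] ((587.58251953125, 15.306255340576172), (56.8329963684082, 42.343780517578125), 77.58040618896484)
[176 370 275   5 599] [332.3 372.3]
[[ 0.4499483  -0.1517467 ]
 [ 0.50495899  0.09215228]] 0.25002578534424097 77.28978664990566
```

>>> step_arm --rows '[{"jaw":5.0,"linear":[0.72,-1.6,-4],"twist":-0.2},{"jaw":5.0,"linear":[0.72,-1.6,-7],"twist":-0.2},{"jaw":5.0,"linear":[0.72,-1.6,-9],"twist":-0.2},{"jaw":5.0,"linear":[0.72,-1.6,-9.8],"twist":-0.2},{"jaw":5.0,"linear":[0.72,-1.6,-9.8],"twist":-0.2},{"jaw":5.0,"linear":[0.72,-1.6,-9.8],"twist":-0.2}]'

```text
time: 4.45
eef_pos: [0.6036, -0.1319, 0.071]
tcp_rot: [[-0.975, 0.222, 0.001], [0.222, 0.975, -0.0], [-0.001, -0.0, -1.0]]
ft_force: [-0.4, -0.2, -0.2]
width: 0.0557
```

>>> step_arm --rows '[{"jaw":5.0,"linear":[0,0,-0.2],"twist":0},{"jaw":5.0,"linear":[0,0,-0.4],"twist":0},{"jaw":5.0,"linear":[0,0,-0.4],"twist":0}]'

```text
time: 4.75
eef_pos: [0.6032, -0.1323, 0.0663]
tcp_rot: [[-0.975, 0.223, 0.0], [0.223, 0.975, -0.0], [-0.0, -0.0, -1.0]]
ft_force: [-0.3, 0.6, -0.7]
width: 0.0556
```

>>> step_arm --rows '[{"jaw":5.0,"linear":[0,0,-0.1],"twist":0},{"jaw":5.0,"linear":[0,0,-0.2],"twist":0},{"jaw":5.0,"linear":[0,0,-0.2],"twist":0}]'

```text
time: 5.05
eef_pos: [0.6033, -0.1324, 0.0643]
tcp_rot: [[-0.975, 0.223, 0.0], [0.223, 0.975, -0.0], [-0.0, -0.0, -1.0]]
ft_force: [-0.4, -0.4, 4.7]
width: 0.056
```

>>> step_arm --rows '[{"jaw":5.0,"linear":[0,0,-0.1],"twist":0},{"jaw":5.0,"linear":[0,0,-0.15],"twist":0},{"jaw":5.0,"linear":[0,0,-0.15],"twist":0}]'

```text
time: 5.35
eef_pos: [0.6035, -0.1325, 0.0631]
tcp_rot: [[-0.975, 0.223, 0.001], [0.223, 0.975, -0.0], [-0.001, -0.0, -1.0]]
ft_force: [-2.3, -0.2, 10.5]
width: 0.0559
```

>>> step_arm --rows '[{"jaw":6.8,"linear":[0,0,0],"twist":0},{"jaw":6.8,"linear":[0,0,0],"twist":0},{"jaw":6.8,"linear":[0,0,0],"twist":0},{"jaw":6.8,"linear":[0,0,0.5],"twist":0},{"jaw":6.8,"linear":[0,0,3],"twist":0},{"jaw":6.8,"linear":[0,0,7],"twist":0},{"jaw":6.8,"linear":[0,0,11],"twist":0},{"jaw":8.5,"linear":[-6,0,13],"twist":0},{"jaw":8.5,"linear":[-6,0,13],"twist":0},{"jaw":8.5,"linear":[-6,0,13],"twist":0},{"jaw":8.5,"linear":[-6,0,13],"twist":0}]'

```text
time: 6.45
eef_pos: [0.5435, -0.1324, 0.1925]
tcp_rot: [[-0.975, 0.223, 0.0], [0.223, 0.975, -0.0], [-0.0, 0.0, -1.0]]
ft_force: [-0.0, -0.2, 0.3]
width: 0.0849
```

```bash
python3 look.py w3; python3 - <<'E'
from h import *
cv2.imwrite('pics/t3.png',get_image('top')[150:350,250:520].repeat(2,0).repeat(2,1))
E
```

```text
6.45 [ 0.5435 -0.1324  0.1925] 77.09 [-0.04 -0.18  0.34] 0.08487915202926988
```

View pics/w3.png

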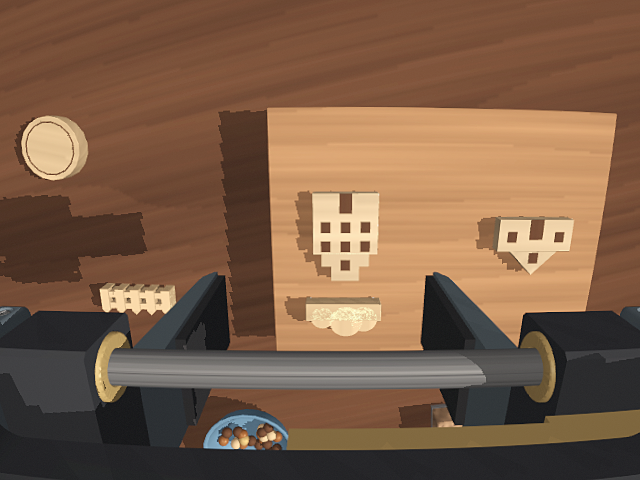

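View pics/t3.png

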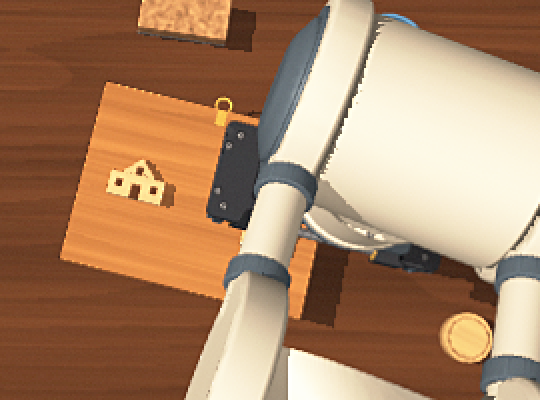

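```bash
python3 - <<'E'
from h import *
im=cv2.imread('pics/w3.png');ci=np.load('w3.npy',allow_pickle=True).item()
print(onplane(ci,[(50,148)],.014).round(4))
def q(sel,thr,zz,yaw):
    m=(im[:,:,0]>thr).astype(np.uint8);n,l,st,ce=cv2.connectedComponentsWithStats(m)
    for i in range(1,n):
        if st[i,4]>200 and sel(ce[i]):
            P=onplane(ci,outl(l==i),zz)[:,:2];print(st[i],*[a.round(4) for a in box(P,yaw)],cv2.minAreaRect((P*1000).astype(np.float32)))
q(lambda c:c[0]<100 and c[1]<200,100,.007,0)
q(lambda c:290<c[0]<390 and 290<c[1]<345,135,.042,np.radians(-12.7))
q(lambda c:80<c[0]<180 and 270<c[1]<325,100,.007,np.radians(-14))
E
```

```text
[[ 0.4361 -0.327   0.014 ]]
[  21  116   67   64 3154] [ 0.4355 -0.3286] [0.0506 0.0583] ((436.23638916015625, -328.50341796875), (58.33497619628906, 50.297969818115234), 74.92733764648438)
[ 306  304   75   32 1899] [ 0.6127 -0.1345] [0.0268 0.0569] ((612.762939453125, -134.5203094482422), (56.8511962890625, 26.710195541381836), 77.01167297363281)
[ 100  284   76   31 1520] [ 0.5735 -0.304 ] [0.0289 0.0675] ((573.5966796875, -303.910400390625), (68.05702209472656, 28.572452545166016), 77.68938446044922)
```

>>> step_arm --rows '[{"jaw":9.1,"linear":[-10.75,-19.55,0],"twist":-90},{"jaw":9.1,"linear":[-10.75,-19.55,0],"twist":-90},{"jaw":9.1,"linear":[-10.75,-19.55,0],"twist":-90},{"jaw":9.1,"linear":[-10.75,-19.55,0],"twist":-90},{"jaw":9.1,"linear":[-10.75,-19.55,0],"twist":-90},{"jaw":9.1,"linear":[-10.75,-19.55,-5],"twist":-90},{"jaw":9.1,"linear":[-10.75,-19.55,-10],"twist":-90},{"jaw":9.1,"linear":[-10.75,-19.55,-12],"twist":-90},{"jaw":9.1,"linear":[-10.75,-19.55,-12],"twist":-90},{"jaw":9.1,"linear":[-10.75,-19.55,-12],"twist":-90},{"jaw":9.1,"linear":[-10.75,-19.55,-12],"twist":-90},{"jaw":9.1,"linear":[-10.75,-19.55,-12],"twist":-90}]'

```text
time: 7.75
eef_pos: [0.4361, -0.328, 0.0716]
tcp_rot: [[0.224, 0.975, -0.001], [0.975, -0.224, 0.001], [0.0, -0.001, -1.0]]
ft_force: [-0.6, -0.0, 0.9]
width: 0.091
```

```bash
python3 look.py w4
```

```text
7.75 [ 0.4361 -0.328   0.0716] -12.95 [-0.62 -0.04  0.88] 0.09096450128204184
```

View pics/w4.png

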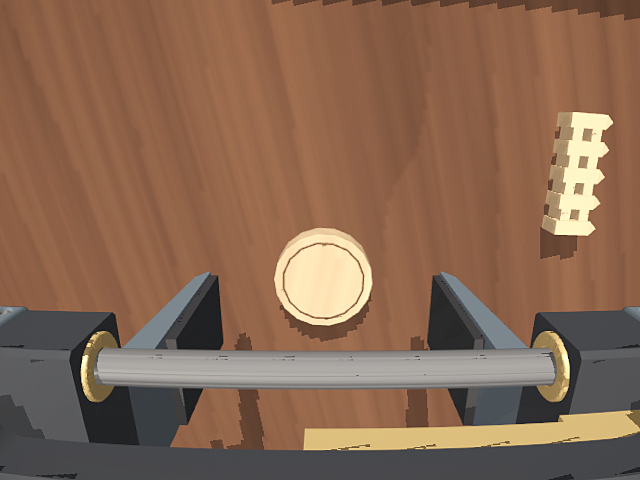

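```bash
python3 - <<'E'
from h import *
im=cv2.imread('pics/w4.png');ci=np.load('w4.npy',allow_pickle=True).item()
print(onplane(ci,[(324,281),(276,280),(372,280),(324,325)],.014).round(4))
# fence tips and base corners (top face)
print(onplane(ci,[(610,122),(594,235),(562,113),(550,227)],.014).round(4))
E
```

```text
[[ 0.4364 -0.3277  0.014 ]
 [ 0.4129 -0.3218  0.014 ]
 [ 0.4602 -0.3326  0.014 ]
 [ 0.4309 -0.3518  0.014 ]]
[[ 0.5888 -0.2798  0.014 ]
 [ 0.5766 -0.3349  0.014 ]
 [ 0.5645 -0.271   0.014 ]
 [ 0.5533 -0.3254  0.014 ]]
```

>>> step_arm --rows '[{"jaw":9.1,"linear":[0,0,-3],"twist":0},{"jaw":9.1,"linear":[0,0,-4],"twist":0},{"jaw":9.1,"linear":[0,0,-4.3],"twist":0},{"jaw":4.5,"linear":[0,0,-4.3],"twist":0},{"jaw":4.5,"linear":[0,0,-4.3],"twist":0},{"jaw":4.5,"linear":[0,0,-4.3],"twist":0},{"jaw":4.5,"linear":[0,0,-4.3],"twist":0},{"jaw":4.5,"linear":[0,0,-4.3],"twist":0},{"jaw":4.5,"linear":[0,0,-4.3],"twist":0}]'

```text
time: 8.7
eef_pos: [0.4357, -0.328, 0.0297]
tcp_rot: [[0.223, 0.975, 0.0], [0.975, -0.223, -0.0], [-0.0, 0.0, -1.0]]
ft_force: [0.7, 0.2, 4.2]
width: 0.0493
```

>>> step_arm --rows '[{"jaw":4.5,"linear":[0,0,3],"twist":0},{"jaw":4.5,"linear":[0,0,7],"twist":0},{"jaw":4.5,"linear":[1,2,10],"twist":0},{"jaw":4.5,"linear":[13.3,27.5,11],"twist":0},{"jaw":4.5,"linear":[13.3,27.5,11],"twist":0},{"jaw":4.5,"linear":[13.3,27.5,11],"twist":0},{"jaw":4.5,"linear":[13.3,27.5,11],"twist":0},{"jaw":4.5,"linear":[13.3,27.5,11],"twist":0},{"jaw":4.5,"linear":[13.3,27.5,11],"twist":0},{"jaw":4.5,"linear":[13.3,27.5,11],"twist":0},{"jaw":4.5,"linear":[13.3,27.5,11],"twist":0},{"jaw":4.5,"linear":[13.3,27.5,11],"twist":0}]'

```text
time: 9.9
eef_pos: [0.5681, -0.0536, 0.1394]
tcp_rot: [[0.224, 0.975, -0.001], [0.975, -0.224, -0.0], [-0.0, -0.0, -1.0]]
ft_force: [-0.1, -0.2, 0.2]
width: 0.0495
```

```bash
python3 look.py w5
```

```text
9.9 [ 0.5681 -0.0536  0.1394] -12.93 [-0.15 -0.24  0.22] 0.049521163252257146
```

View pics/w5.png

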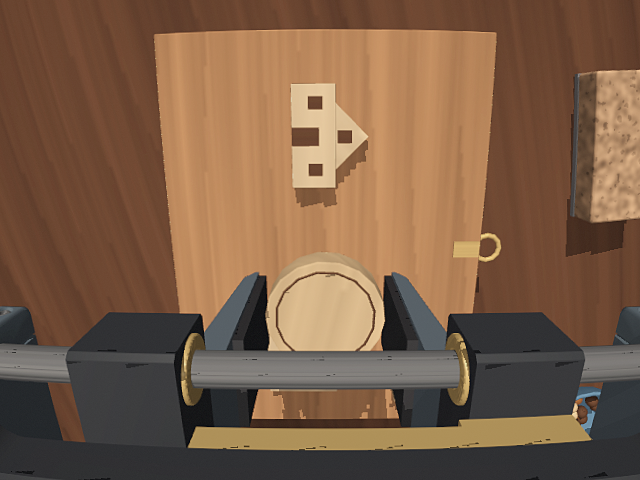

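>>> step_arm --rows '[{"jaw":4.5,"linear":[0,0.05,-3],"twist":0},{"jaw":4.5,"linear":[0,0.05,-5.5],"twist":0},{"jaw":4.5,"linear":[0,0.05,-6.8],"twist":0},{"jaw":4.5,"linear":[0,0.05,-7.2],"twist":0},{"jaw":4.5,"linear":[0,0.05,-7.2],"twist":0},{"jaw":4.5,"linear":[0,0.05,-7.2],"twist":0}]'

```text
time: 10.55
eef_pos: [0.5692, -0.0527, 0.0684]
tcp_rot: [[0.223, 0.975, 0.001], [0.975, -0.223, -0.0], [0.0, 0.001, -1.0]]
ft_force: [0.1, -0.5, 0.9]
width: 0.0492
```

>>> step_arm --rows '[{"jaw":4.5,"linear":[0,0,-0.1],"twist":0},{"jaw":4.5,"linear":[0,0,-0.2],"twist":0},{"jaw":4.5,"linear":[0,0,-0.2],"twist":0}]'

```text
time: 10.85
eef_pos: [0.5688, -0.0523, 0.0657]
tcp_rot: [[0.223, 0.975, 0.0], [0.975, -0.223, -0.0], [0.0, 0.0, -1.0]]
ft_force: [-0.0, 0.6, 0.2]
width: 0.0494
```

>>> step_arm --rows '[{"jaw":4.5,"linear":[0,0,-0.1],"twist":0},{"jaw":4.5,"linear":[0,0,-0.15],"twist":0},{"jaw":4.5,"linear":[0,0,-0.15],"twist":0}]'

```text
time: 11.15
eef_pos: [0.5688, -0.0523, 0.0644]
tcp_rot: [[0.223, 0.975, 0.001], [0.975, -0.223, -0.0], [0.0, 0.001, -1.0]]
ft_force: [-1.6, 1.2, 6.4]
width: 0.0497
```

>>> step_arm --rows '[{"jaw":6.2,"linear":[0,0,0],"twist":0},{"jaw":6.2,"linear":[0,0,0],"twist":0},{"jaw":6.2,"linear":[0,0,0],"twist":0},{"jaw":6.2,"linear":[0,0,0.5],"twist":0},{"jaw":6.2,"linear":[0,0,3],"twist":0},{"jaw":6.2,"linear":[0,0,7],"twist":0},{"jaw":6.2,"linear":[0,0,12],"twist":0},{"jaw":8.5,"linear":[2.9,37.1,12],"twist":-14},{"jaw":8.5,"linear":[2.9,37.1,12],"twist":-14},{"jaw":8.5,"linear":[2.9,37.1,12],"twist":-14},{"jaw":8.5,"linear":[2.9,37.1,12],"twist":-14},{"jaw":8.5,"linear":[2.9,37.1,12],"twist":-14}]'

```text
time: 12.35
eef_pos: [0.5876, 0.1932, 0.1845]
tcp_rot: [[0.452, 0.892, 0.0], [0.892, -0.452, 0.0], [0.0, 0.0, -1.0]]
ft_force: [0.5, -0.7, -0.0]
width: 0.0851
```

>>> step_arm --rows '[{"jaw":9.1,"linear":[0,13,-5],"twist":0},{"jaw":9.1,"linear":[0,13,-5],"twist":0},{"jaw":9.1,"linear":[0,13,-5],"twist":0},{"jaw":9.1,"linear":[0,13,-5],"twist":0}]'

```text
time: 12.75
eef_pos: [0.5862, 0.3253, 0.132]
tcp_rot: [[0.449, 0.894, -0.002], [0.894, -0.449, -0.0], [-0.001, -0.002, -1.0]]
ft_force: [-0.6, 0.3, -0.4]
width: 0.0909
```

```bash
python3 look.py w6; python3 - <<'E'
from h import *
cv2.imwrite('pics/t6.png',get_image('top'))
E
```

```text
12.75 [0.5862 0.3253 0.132 ] -26.68 [-0.56  0.27 -0.4 ] 0.09092412186332531
```

View pics/w6.png

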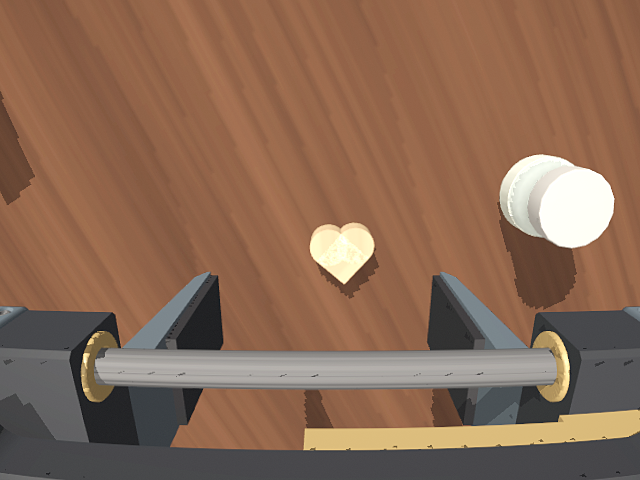

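View pics/t6.png

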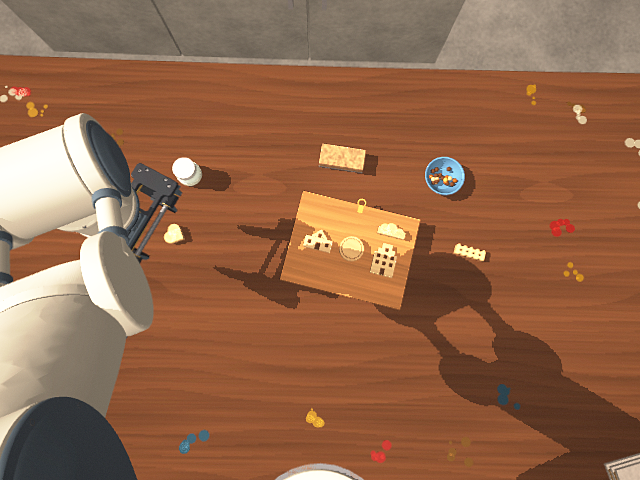

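```bash
python3 - <<'E'
from h import *
im=cv2.imread('pics/w6.png')
cv2.imwrite('pics/c6.png',cv2.resize(im[210:300,295:395],None,fx=6,fy=6,interpolation=cv2.INTER_CUBIC))
im=cv2.imread('pics/t6.png')
cv2.imwrite('pics/c6t.png',cv2.resize(im[180:320,270:430],None,fx=5,fy=5,interpolation=cv2.INTER_CUBIC))
E
```

```text
(no output)
```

View pics/c6.png

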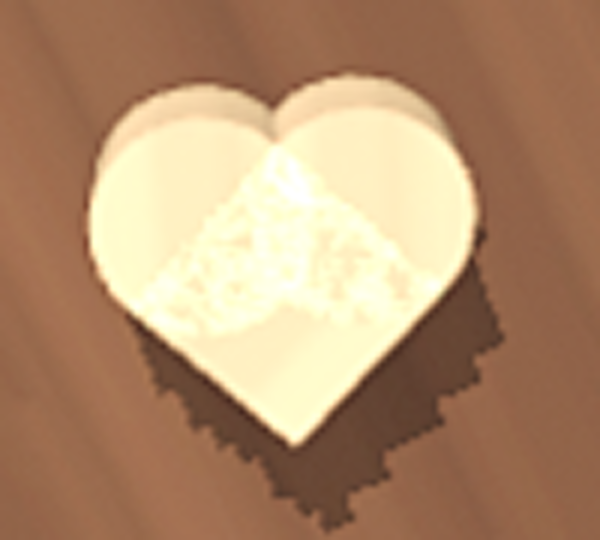

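View pics/c6t.png

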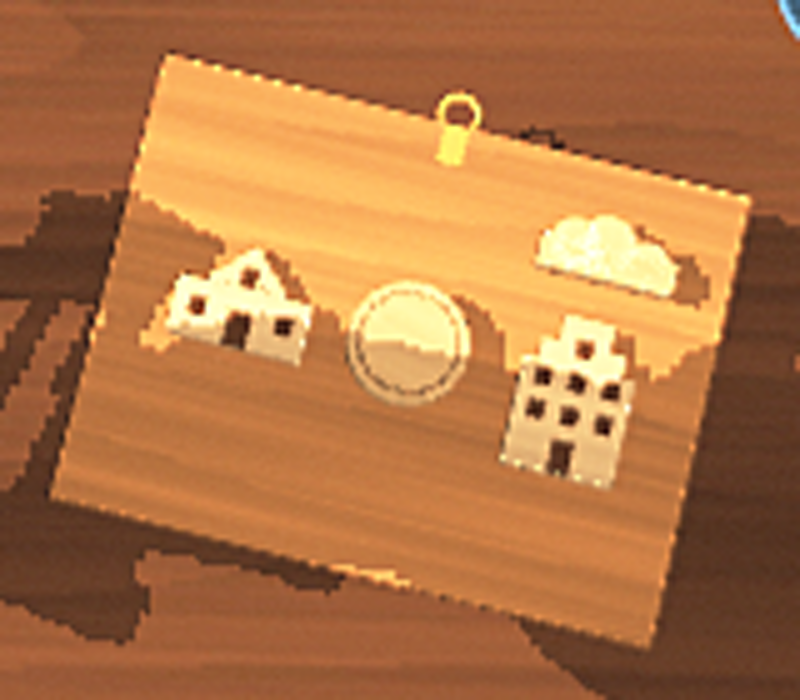

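```bash
python3 - <<'E'
from h import *
ci=np.load('w6.npy',allow_pickle=True).item()
c=np.array([(295,446),(275,142),(88,215),(475,208),(200,118),(355,106)],float)
P=onplane(ci,(c+.5)/6-.5+[295,210],.014)[:,:2];print(P.round(4))
a=P[1]-P[0];b=P[3]-P[2];d=P[5]-P[4]
ang=lambda v:np.degrees(np.arctan2(v[1],v[0]))
print('x-axis yaw',ang(a),ang(b)+90,ang(d)+90,np.linalg.norm(b))
yaw=np.radians(np.mean([ang(a),ang(b)+90]));ctr,e=box(P,yaw);x=np.array([np.cos(yaw),np.sin(yaw)])
print(np.degrees(yaw),ctr,e,'grip',ctr+.007*x)
T=camera_info('top')
q=lambda l,z:onplane(T,[((a+.5)/5-.5+270,(b+.5)/5-.5+180) for a,b in l],z)[:,:2].round(4)
print('med',q([(410,341)],.049), 'cloud bbox flat L,R',q([(538,265),(678,297)],.049),q([(600,215)],.049))
E
```

```text
[[0.5864 0.2968]
 [0.5996 0.3287]
 [0.5782 0.3304]
 [0.6154 0.3127]
 [0.5937 0.3346]
 [0.6088 0.3285]]
x-axis yaw 67.59069316030296 64.46120605137088 67.96514972329791 0.04123557130088818
66.02594960583693 [0.59365955 0.31440861] [0.03807891 0.04122019] grip [0.59650381 0.32080472]
med [[ 0.5704 -0.0541]] cloud bbox flat L,R [[ 0.6027 -0.1055]
 [ 0.591  -0.1621]] [[ 0.6239 -0.1305]]
```

>>> step_arm --rows '[{"jaw":9.1,"linear":[1.0,-0.5,-3],"twist":3.2},{"jaw":9.1,"linear":[1.0,-0.5,-7],"twist":3.2},{"jaw":9.1,"linear":[1.0,-0.5,-7],"twist":3.2},{"jaw":9.1,"linear":[1.0,-0.5,-7],"twist":3.2}]'

```text
time: 13.25
eef_pos: [0.598, 0.3153, 0.0649]
tcp_rot: [[0.403, 0.915, -0.001], [0.915, -0.403, -0.0], [-0.001, -0.0, -1.0]]
ft_force: [-0.2, 0.2, 1.7]
width: 0.0911
```

Needs (-0.15, +0.55) cm.

>>> step_arm --rows '[{"jaw":9.1,"linear":[-0.15,0.55,-2],"twist":0},{"jaw":9.1,"linear":[-0.15,0.55,-3.3],"twist":0},{"jaw":9.1,"linear":[-0.15,0.55,-3.6],"twist":0},{"jaw":9.1,"linear":[-0.15,0.55,-3.6],"twist":0},{"jaw":3.5,"linear":[-0.15,0.55,-3.6],"twist":0},{"jaw":3.5,"linear":[-0.15,0.55,-3.6],"twist":0},{"jaw":3.5,"linear":[-0.15,0.55,-3.6],"twist":0},{"jaw":3.5,"linear":[-0.15,0.55,-3.6],"twist":0},{"jaw":3.5,"linear":[-0.15,0.55,-3.6],"twist":0},{"jaw":3.5,"linear":[-0.15,0.55,-3.6],"twist":0}]'

```text
time: 14.25
eef_pos: [0.5963, 0.3218, 0.028]
tcp_rot: [[0.402, 0.916, 0.0], [0.916, -0.402, 0.0], [0.0, -0.0, -1.0]]
ft_force: [-0.1, -0.2, -0.7]
width: 0.0456
```

>>> step_arm --rows '[{"jaw":3.5,"linear":[0,0,0],"twist":0},{"jaw":3.5,"linear":[0,0,0],"twist":0},{"jaw":3.5,"linear":[0,0,0],"twist":0}]'

```text
time: 14.55
eef_pos: [0.5963, 0.3217, 0.028]
tcp_rot: [[0.402, 0.916, -0.0], [0.916, -0.402, -0.0], [-0.0, -0.0, -1.0]]
ft_force: [-0.4, -0.7, 0.2]
width: 0.0403
```

>>> step_arm --rows '[{"jaw":3.5,"linear":[0,0,3],"twist":0},{"jaw":3.5,"linear":[0,0,7],"twist":0},{"jaw":3.5,"linear":[0,-2,11],"twist":-6},{"jaw":3.5,"linear":[-2,-37.6,12],"twist":-79},{"jaw":3.5,"linear":[-2,-37.6,12],"twist":-79},{"jaw":3.5,"linear":[-2,-37.6,12],"twist":-79},{"jaw":3.5,"linear":[-2,-37.6,12],"twist":-79},{"jaw":3.5,"linear":[-2,-37.6,12],"twist":-79},{"jaw":3.5,"linear":[-2,-37.6,12],"twist":-79},{"jaw":3.5,"linear":[-2,-37.6,12],"twist":-79},{"jaw":3.5,"linear":[-2,-37.6,12],"twist":-79},{"jaw":3.5,"linear":[-2,-37.6,12],"twist":-79}]'

```text
time: 15.75
eef_pos: [0.5762, -0.0565, 0.1481]
tcp_rot: [[0.974, -0.229, 0.0], [-0.229, -0.974, -0.0], [0.0, 0.0, -1.0]]
ft_force: [-0.6, 0.2, 0.5]
width: 0.0405
```

>>> step_arm --rows '[{"jaw":3.5,"linear":[0,0,0],"twist":0},{"jaw":3.5,"linear":[0,0,0],"twist":0},{"jaw":3.5,"linear":[0,0,0],"twist":0}]'

```text
time: 16.05
eef_pos: [0.5763, -0.0539, 0.148]
tcp_rot: [[0.976, -0.217, -0.0], [-0.217, -0.976, 0.0], [-0.0, 0.0, -1.0]]
ft_force: [-0.7, -0.0, 0.2]
width: 0.0401
```

```bash
python3 look.py w7
```

```text
16.05 [ 0.5763 -0.0539  0.148 ] -102.54 [-0.74 -0.02  0.19] 0.04006537824380899
```

View pics/w7.png

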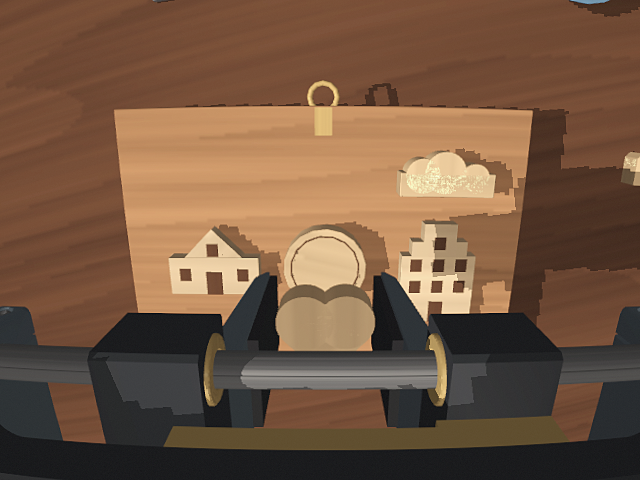

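```bash
python3 - <<'E'
from h import *
ci=np.load('w7.npy',allow_pickle=True).item()
# ring-face extremes: left, right, top
P=onplane(ci,[(285,267),(365,267),(326,231)],.049)[:,:2];print(P.round(4),((P[0]+P[1])/2).round(4))
print((P[2]-.025*np.array([.976,-.218])).round(4))
E
```

```text
[[ 0.5758 -0.0296]
 [ 0.5653 -0.0767]
 [ 0.5923 -0.0585]] [ 0.5705 -0.0531]
[ 0.5679 -0.0531]
```

>>> step_arm --rows '[{"jaw":3.5,"linear":[0,0,-3],"twist":0},{"jaw":3.5,"linear":[0,0,-5.5],"twist":0},{"jaw":3.5,"linear":[0,0,-6.5],"twist":0},{"jaw":3.5,"linear":[0,0,-6.7],"twist":0},{"jaw":3.5,"linear":[0,0,-6.7],"twist":0},{"jaw":3.5,"linear":[0,0,-6.7],"twist":0}]'

```text
time: 16.7
eef_pos: [0.5769, -0.0543, 0.082]
tcp_rot: [[0.976, -0.219, 0.002], [-0.219, -0.976, -0.0], [0.002, -0.0, -1.0]]
ft_force: [0.4, -0.0, -0.6]
width: 0.0407
```

>>> step_arm --rows '[{"jaw":3.5,"linear":[0,0,-0.1],"twist":0},{"jaw":3.5,"linear":[0,0,-0.2],"twist":0},{"jaw":3.5,"linear":[0,0,-0.2],"twist":0}]'

```text
time: 17.0
eef_pos: [0.5763, -0.0543, 0.0792]
tcp_rot: [[0.976, -0.22, 0.0], [-0.22, -0.976, -0.0], [0.0, -0.0, -1.0]]
ft_force: [0.2, 0.2, -1.1]
width: 0.0404
```

>>> step_arm --rows '[{"jaw":3.5,"linear":[0,0,-0.1],"twist":0},{"jaw":3.5,"linear":[0,0,-0.15],"twist":0},{"jaw":3.5,"linear":[0,0,-0.15],"twist":0}]'

```text
time: 17.3
eef_pos: [0.5762, -0.0543, 0.0774]
tcp_rot: [[0.976, -0.22, -0.0], [-0.22, -0.976, 0.0], [-0.0, -0.0, -1.0]]
ft_force: [-0.0, -0.6, 0.8]
width: 0.0404
```

>>> step_arm --rows '[{"jaw":3.5,"linear":[0,0,-0.1],"twist":0},{"jaw":3.5,"linear":[0,0,-0.1],"twist":0}]'

```text
time: 17.5
eef_pos: [0.5764, -0.0543, 0.0767]
tcp_rot: [[0.976, -0.22, 0.0], [-0.22, -0.976, -0.0], [0.0, 0.0, -1.0]]
ft_force: [-1.0, -0.1, 3.5]
width: 0.0409
```

>>> step_arm --rows '[{"jaw":5.5,"linear":[0,0,0],"twist":0},{"jaw":5.5,"linear":[0,0,0],"twist":0},{"jaw":5.5,"linear":[0,0,0],"twist":0},{"jaw":5.5,"linear":[0,0,0.5],"twist":0},{"jaw":5.5,"linear":[0,0,3],"twist":0},{"jaw":5.5,"linear":[0,0,6],"twist":0},{"jaw":8.5,"linear":[-0.3,-25,6],"twist":0},{"jaw":9.1,"linear":[-0.3,-25,6],"twist":0},{"jaw":9.1,"linear":[-0.3,-25,6],"twist":0},{"jaw":9.1,"linear":[-0.3,-25,6],"twist":0},{"jaw":9.1,"linear":[-0.3,-25,6],"twist":0},{"jaw":9.1,"linear":[-0.3,-25,6],"twist":0}]'

```text
time: 18.7
eef_pos: [0.5731, -0.3104, 0.1369]
tcp_rot: [[0.975, -0.224, 0.002], [-0.224, -0.975, -0.002], [0.002, 0.002, -1.0]]
ft_force: [0.4, 1.5, -0.7]
width: 0.0909
```

>>> step_arm --rows '[{"jaw":9.1,"linear":[0,0,0],"twist":0},{"jaw":9.1,"linear":[0,0,0],"twist":0}]'

```text
time: 18.9
eef_pos: [0.5731, -0.3034, 0.1366]
tcp_rot: [[0.976, -0.219, -0.0], [-0.219, -0.976, 0.001], [-0.0, -0.0, -1.0]]
ft_force: [-0.4, 1.2, 0.1]
width: 0.0913
```

```bash
python3 look.py w8
```

```text
18.9 [ 0.5731 -0.3034  0.1366] -102.67 [-0.41  1.25  0.11] 0.09130362633708544
```

View pics/w8.png

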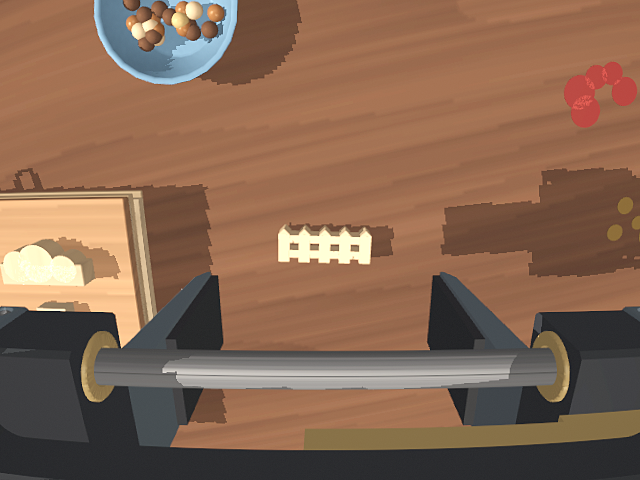

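```bash
python3 - <<'E'
from h import *
im=cv2.imread('pics/w8.png');ci=np.load('w8.npy',allow_pickle=True).item()
m=(im[:,:,0]>140).astype(np.uint8);n,l,st,ce=cv2.connectedComponentsWithStats(m)
for i in range(1,n):
    if st[i,4]>200 and 270<ce[i][0]<380 and 220<ce[i][1]<270:
        P=onplane(ci,outl(l==i),.014)[:,:2];print(st[i],box(P,np.radians(-14)),cv2.minAreaRect((P*1000).astype(np.float32)))
print(onplane(ci,[(278,262),(371,265),(286,228),(365,229)],.014).round(4))
E
```

```text
[ 278  226   94   38 2388] (array([ 0.57412258, -0.30363935]), array([0.02465646, 0.06079714])) ((574.1102905273438, -303.641357421875), (60.76899337768555, 24.588449478149414), 75.9024658203125)
[[ 0.5694 -0.2714  0.014 ]
 [ 0.5539 -0.3307  0.014 ]
 [ 0.5906 -0.2821  0.014 ]
 [ 0.5788 -0.3316  0.014 ]]
```

>>> step_arm --rows '[{"jaw":9.1,"linear":[0,0,-4],"twist":-1.5},{"jaw":9.1,"linear":[0,0,-8],"twist":-1.5},{"jaw":9.1,"linear":[0,0,-10],"twist":-1.5},{"jaw":9.1,"linear":[0,0,-10.8],"twist":-1.5},{"jaw":9.1,"linear":[0,0,-10.8],"twist":-1.5},{"jaw":5.4,"linear":[0,0,-10.8],"twist":-1.5},{"jaw":5.4,"linear":[0,0,-10.8],"twist":-1.5},{"jaw":5.4,"linear":[0,0,-10.8],"twist":-1.5},{"jaw":5.4,"linear":[0,0,-10.8],"twist":-1.5},{"jaw":5.4,"linear":[0,0,-10.8],"twist":-1.5},{"jaw":5.4,"linear":[0,0,-10.8],"twist":-1.5}]'

```text
time: 20.05
eef_pos: [0.5735, -0.3045, 0.0291]
tcp_rot: [[0.969, -0.245, 0.001], [-0.245, -0.969, -0.0], [0.001, 0.0, -1.0]]
ft_force: [-0.8, 0.8, 7.1]
width: 0.0597
```

>>> step_arm --rows '[{"jaw":5.4,"linear":[0,0,3],"twist":0},{"jaw":5.4,"linear":[0,0,7],"twist":0},{"jaw":5.4,"linear":[0,1,11],"twist":0},{"jaw":5.4,"linear":[-3.2,33,12],"twist":1.6},{"jaw":5.4,"linear":[-3.2,33,12],"twist":1.6},{"jaw":5.4,"linear":[-3.2,33,12],"twist":1.6},{"jaw":5.4,"linear":[-3.2,33,12],"twist":1.6},{"jaw":5.4,"linear":[-3.2,33,12],"twist":1.6},{"jaw":5.4,"linear":[-3.2,33,12],"twist":1.6},{"jaw":5.4,"linear":[-3.2,33,12],"twist":1.6},{"jaw":5.4,"linear":[-3.2,33,12],"twist":1.6},{"jaw":5.4,"linear":[-3.2,33,12],"twist":1.6}]'

```text
time: 21.25
eef_pos: [0.5413, 0.026, 0.1487]
tcp_rot: [[0.976, -0.217, 0.0], [-0.217, -0.976, -0.0], [0.0, 0.0, -1.0]]
ft_force: [0.5, -0.5, -0.9]
width: 0.0596
```

>>> step_arm --rows '[{"jaw":5.4,"linear":[0,0,0],"twist":0},{"jaw":5.4,"linear":[0,0,0],"twist":0},{"jaw":5.4,"linear":[0,0,0],"twist":0}]'

```text
time: 21.55
eef_pos: [0.5414, 0.0249, 0.1485]
tcp_rot: [[0.976, -0.219, -0.0], [-0.219, -0.976, -0.0], [-0.0, 0.0, -1.0]]
ft_force: [-0.1, -0.2, -0.1]
width: 0.06
```

```bash
python3 look.py w9
```

```text
21.55 [0.5414 0.0249 0.1485] -102.67 [-0.05 -0.23 -0.11] 0.06000532507370101
```

View pics/w9.png

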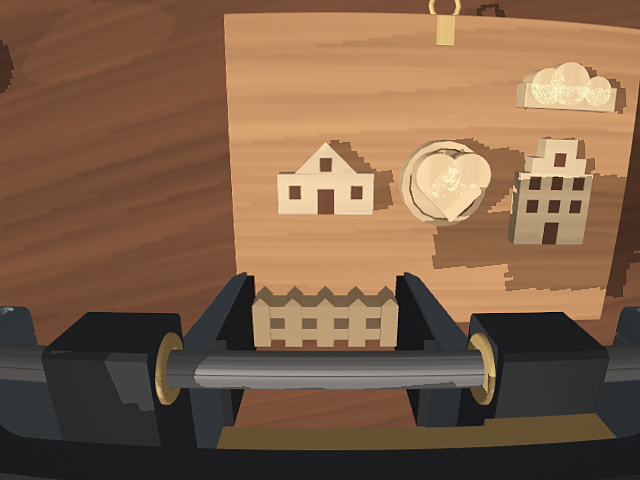

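>>> step_arm --rows '[{"jaw":5.4,"linear":[0,0,-3],"twist":0},{"jaw":5.4,"linear":[0,0,-6],"twist":0},{"jaw":5.4,"linear":[0,0,-7.6],"twist":0},{"jaw":5.4,"linear":[0,0,-8],"twist":0},{"jaw":5.4,"linear":[0,0,-8],"twist":0},{"jaw":5.4,"linear":[0,0,-8],"twist":0}]'

```text
time: 22.2
eef_pos: [0.5418, 0.0256, 0.0693]
tcp_rot: [[0.976, -0.218, 0.001], [-0.218, -0.976, -0.0], [0.001, -0.0, -1.0]]
ft_force: [-0.0, 0.3, 0.9]
width: 0.06
```

>>> step_arm --rows '[{"jaw":5.4,"linear":[0,0,-0.1],"twist":0},{"jaw":5.4,"linear":[0,0,-0.2],"twist":0},{"jaw":5.4,"linear":[0,0,-0.2],"twist":0}]'

```text
time: 22.5
eef_pos: [0.5414, 0.0257, 0.0668]
tcp_rot: [[0.976, -0.218, 0.001], [-0.218, -0.976, -0.0], [0.001, -0.0, -1.0]]
ft_force: [-0.1, 0.4, -1.1]
width: 0.0599
```

>>> step_arm --rows '[{"jaw":5.4,"linear":[0,0,-0.1],"twist":0},{"jaw":5.4,"linear":[0,0,-0.15],"twist":0},{"jaw":5.4,"linear":[0,0,-0.15],"twist":0}]'

```text
time: 22.8
eef_pos: [0.5412, 0.0257, 0.0649]
tcp_rot: [[0.976, -0.218, -0.0], [-0.218, -0.976, 0.0], [-0.0, 0.0, -1.0]]
ft_force: [0.1, 1.1, -0.3]
width: 0.06
```

>>> step_arm --rows '[{"jaw":5.4,"linear":[0,0,-0.1],"twist":0},{"jaw":5.4,"linear":[0,0,-0.1],"twist":0}]'

```text
time: 23.0
eef_pos: [0.5414, 0.0257, 0.0641]
tcp_rot: [[0.976, -0.218, 0.0], [-0.218, -0.976, -0.0], [0.0, -0.0, -1.0]]
ft_force: [-0.8, 0.2, 2.9]
width: 0.0598
```

Contact (2.9 N). Releasing and backing away to check.

>>> step_arm --rows '[{"jaw":7.2,"linear":[0,0,0],"twist":0},{"jaw":7.2,"linear":[0,0,0],"twist":0},{"jaw":7.2,"linear":[0,0,0],"twist":0},{"jaw":7.2,"linear":[0,0,0.5],"twist":0},{"jaw":7.2,"linear":[0,0,3],"twist":0},{"jaw":7.2,"linear":[0,0,7],"twist":0},{"jaw":7.2,"linear":[0,0,12],"twist":0},{"jaw":7.2,"linear":[-3,-3,16],"twist":0},{"jaw":7.2,"linear":[-8,-7,18],"twist":0},{"jaw":7.2,"linear":[-8,-7,18],"twist":0},{"jaw":7.2,"linear":[-8,-7,18],"twist":0},{"jaw":7.2,"linear":[-8,-7,18],"twist":0}]'

```text
time: 24.2
eef_pos: [0.4614, -0.0445, 0.2445]
tcp_rot: [[0.976, -0.219, 0.001], [-0.219, -0.976, -0.0], [0.001, -0.0, -1.0]]
ft_force: [1.2, -0.8, 0.6]
width: 0.0717
```

```bash
python3 look.py w10;  python3 - <<'E'
from h import *
im=get_image('top');cv2.imwrite('pics/t10.png',im)
cv2.imwrite('pics/s10.png',cv2.resize(get_image('scene')[160:300,230:410],None,fx=4,fy=4,interpolation=cv2.INTER_CUBIC))
E
```

```text
24.2 [ 0.4614 -0.0445  0.2445] -102.66 [ 1.25 -0.76  0.65] 0.07170721971304202
```

View pics/w10.png

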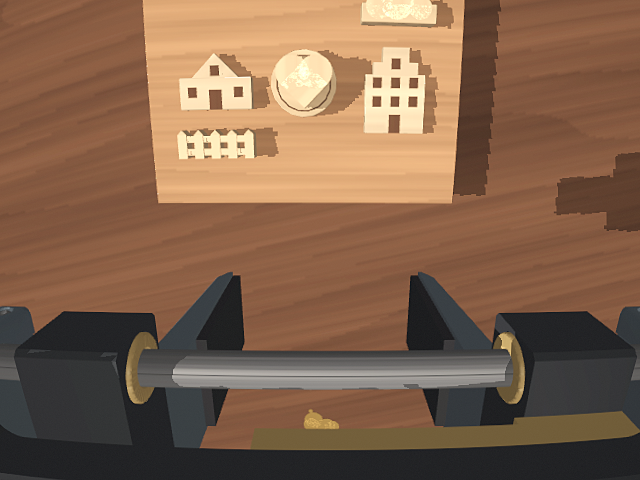

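View pics/s10.png

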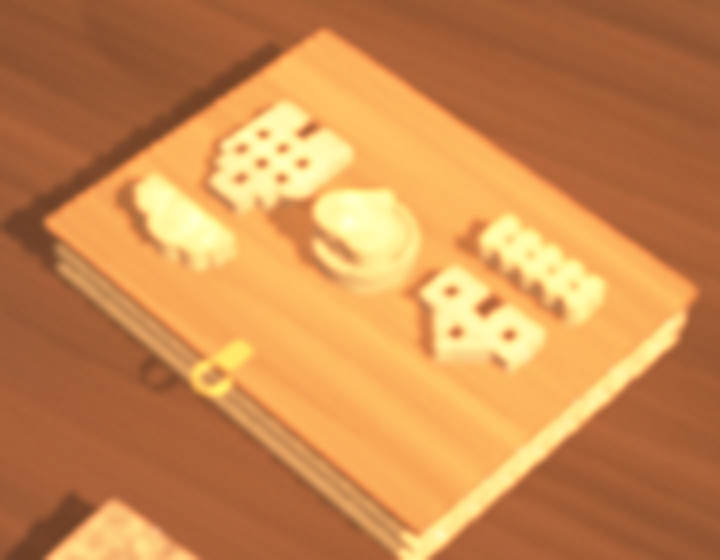

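View pics/t10.png

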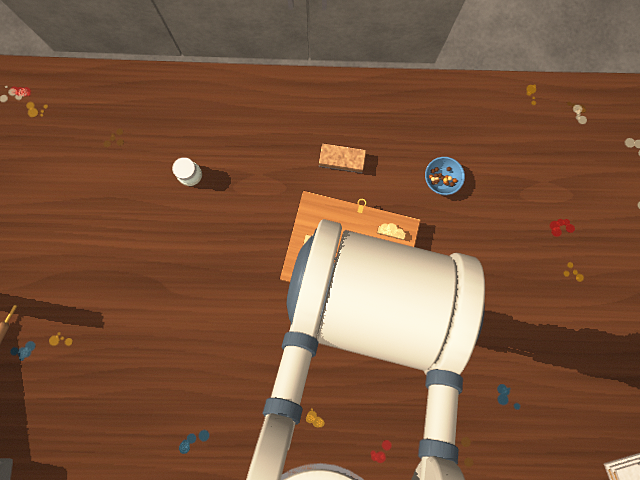

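>>> step_arm --rows '[{"jaw":7.2,"linear":[-2,-30,5],"twist":0},{"jaw":7.2,"linear":[-2,-30,5],"twist":0},{"jaw":7.2,"linear":[-2,-30,5],"twist":0},{"jaw":7.2,"linear":[-2,-30,5],"twist":0},{"jaw":7.2,"linear":[-2,-30,5],"twist":0},{"jaw":7.2,"linear":[-2,-30,5],"twist":0},{"jaw":7.2,"linear":[-2,-30,5],"twist":0},{"jaw":7.2,"linear":[-2,-30,5],"twist":0},{"jaw":7.2,"linear":[-2,-30,5],"twist":0}]'

```text
time: 25.25
eef_pos: [0.4415, -0.3431, 0.2932]
tcp_rot: [[0.976, -0.217, -0.001], [-0.217, -0.976, 0.001], [-0.001, -0.001, -1.0]]
ft_force: [-0.4, -0.4, 0.1]
width: 0.0719
```

```bash
python3 - <<'E'
from h import *
im=get_image('top');cv2.imwrite('pics/t11.png',im)
cv2.imwrite('pics/c11.png',cv2.resize(im[180:320,270:430],None,fx=5,fy=5,interpolation=cv2.INTER_CUBIC))
im=cv2.imread('pics/w10.png')
cv2.imwrite('pics/c10.png',cv2.resize(im[0:200,160:440],None,fx=2.8,fy=2.8,interpolation=cv2.INTER_CUBIC))
E
```

```text
(no output)
```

View pics/c11.png

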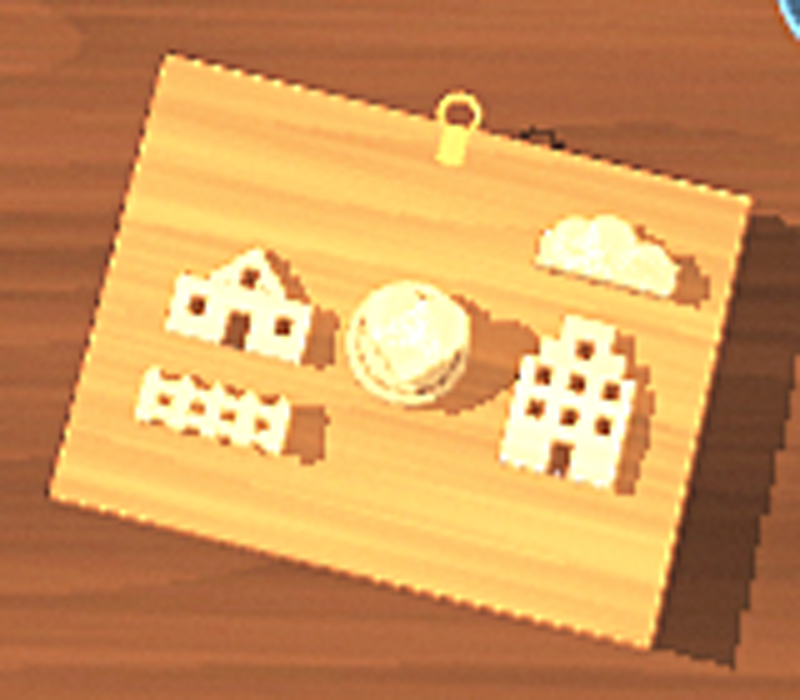

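View pics/c10.png

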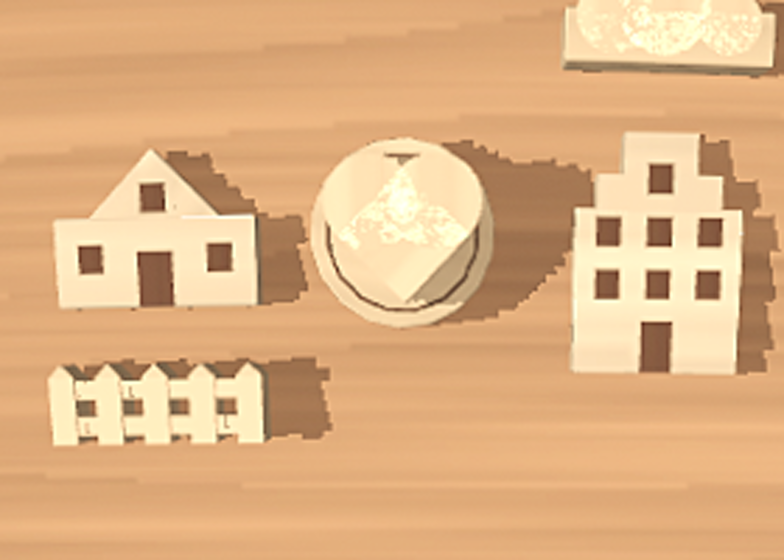

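```bash
python3 - <<'E'
from h import *
ci=np.load('w10.npy',allow_pickle=True).item()
q=lambda l,z:onplane(ci,[((a+.5)/2.8-.5+160,(b+.5)/2.8-.5) for a,b in l],z)[:,:2]
yaw=np.radians(-12.65);R=np.array([[np.cos(yaw),-np.sin(yaw)],[np.sin(yaw),np.cos(yaw)]])
o=np.array([.5687,-.0525])
loc=lambda P:((P-o)@R*1000).round(1)
print('heart tip,L,R,top',loc(q([(405,303),(322,195),(482,190),(365,142)],.063)).tolist())
print('med L,R,bot',loc(q([(312,230),(493,230),(403,326)],.049)).tolist())
print('tall',loc(np.array([[.5497,-.1198]])),'cott',loc(np.array([[.5876,.0148]])))
print('tall foot',loc(q([(571,371),(737,374),(625,132),(699,135)],.045)).tolist())
print('cott foot',loc(q([(59,307),(259,303),(151,150)],.045)).tolist())
print('fence bot,tips',loc(q([(54,444),(264,442),(62,366),(248,364)],.049)).tolist())
T=camera_info('top')
q2=lambda l,z:onplane(T,[((a+.5)/5-.5+270,(b+.5)/5-.5+180) for a,b in l],z)[:,:2]
print('top: heart tip,R',loc(q2([(421,380),(470,320),(402,283)],.063)).tolist(),'cloud',loc(q2([(538,265),(678,297),(600,215)],.049)).tolist(),'fence',loc(q2([(138,418),(281,455),(155,370),(285,398)],.049)).tolist())
# bystanders
a=cv2.imread('pics/top0.png');b=cv2.imread('pics/t11.png')
d=cv2.absdiff(a,b).max(2)
print('diff around jar/bowl/block',[(d[y0:y1,x0:x1]>60).sum() for x0,x1,y0,y1 in[(165,205,150,190),(420,470,150,200),(315,372,140,172)]])
E
```

```text
heart tip,L,R,top [[-18.1, -1.0], [9.2, 20.1], [10.3, -21.1], [22.2, 8.8]]
med L,R,bot [[1.6, 24.5], [1.5, -24.3], [-23.9, 0.2]]
tall [[ -3.8 -69.8]] cott [[ 3.7 69.8]]
tall foot [[-36.0, -46.4], [-36.4, -93.2], [27.7, -59.8], [27.2, -79.9]]
cott foot [[-17.5, 96.6], [-17.4, 40.2], [23.7, 68.4]]
fence bot,tips [[-55.2, 99.6], [-55.3, 39.6], [-33.6, 95.6], [-33.8, 43.2]]
top: heart tip,R [[-13.9, -8.4], [14.1, -21.8], [22.0, 7.9]] cloud [[44.8, -44.2], [45.8, -102.1], [70.9, -64.0]] fence [[-54.6, 97.3], [-55.1, 38.2], [-34.2, 95.5], [-32.5, 42.1]]
diff around jar/bowl/block [np.int64(0), np.int64(0), np.int64(0)]
```

```bash
python3 -c "
from cell import *
s=observe();print(s['time'],abs(s['dq']).max())
print(sign_off())"
```

```text
25.3 0.007046964567221118
the job is handed in; nothing more can be done
None
```

I laid out all four pieces on the plaque and handed the job in at about 25 s of the 104 s. `sign_off` reports no verdict, so these results come from my own pictures.

Each piece was lowered until the wrist felt it touch. The upward wrist force was about 10.5 N for the cloud, 6.4 N for the medallion, 3.5 N for the heart and 2.9 N for the fence. Each was then released and the arm backed away.

The last wrist and top pictures showed:

| Piece | Measured placing | Aim |
|---|---|---|
| Medallion | within about 2 mm of midway between the houses | within about 10 mm |
| Heart | about 1 mm off the medallion centre, point down | within 9 mm |
| Cloud | about 62 mm above the tall house's centre, about 3 mm to one side | 60 mm, within 12 mm |
| Fence | about 48 mm below the cottage's centre, within 1 mm sideways, points towards the cottage | 47 mm, within 12 mm |

- **Square:** cloud and fence lay within about 2° of the plaque's axes, and the heart looked about square.
- **Bystanders:** the glue jar, bead bowl and sanding block showed no change from the first picture.
- **Disagreement:** the pictures put the plaque about 32 mm above the bench, while the touch-downs gave about 35 mm. I used the touch heights for placing. The top camera was also too coarse to give a reliable heart outline, so the heart figures come from the wrist camera.

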